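Turn a well plate over and press its seal

TASK

The sample plate was left leaning wells-down on the sloping ribs of the sealing press. Tip it over the step onto the metal deck so that its wells face up, slide it along the deck under the press head until its long edge sits flush against the housing, then swing the lever down to its stop and let it spring back up. Leave the specimen tubs where they stand.

Things in the scene. Friction and masses are not known exactly. Their poses are not given: they have to be found in the camera images.
- plate: White flat 24-well plate, a slab 128 x 86 x 18 mm, 0.12 kg. Origin at the slab's centre; x along the 128 mm edge, y along the 86 mm edge, z out of the face with 24 dark round wells (other face: grey ribbed panel). At the start z points down; it leans at 35 degrees on the ribs, its -y long edge low in the gutter against the step, its +y long edge raised to 61 mm over the bench and free.
- press: Bench sealing press, fixed. Origin on the bench below the middle of the deck's front edge; x across the press towards its lever side, y the way the plate slides in, z up. At y = 0 a step leads up to the flat metal deck: top 30 mm above the bench, 170 mm wide (no side rails), y 0 to 150. White housing behind it: upright front face at y = 150, 160 mm wide, 150 mm high, back at y = 245.
- press_step (a point): Middle of the step's top edge, at deck height; axes as the press. In front of it (y -78 to 0 of the press) lies the gutter, its floor 12 mm above the bench. Over it two short steel ribs, 12 mm wide at x = -50 and +50 (free between them), slope up away from the step at 35 degrees, y -41 to -60, top 33 to 47 mm above the bench; the leaning plate overhangs their upper ends by 26 mm.
- press_stop (a point): Middle of the foot of the housing's front face, at deck height (press y = 150); axes as the press. The plate's long edge must sit against this face. The press head (flat steel, 150 mm wide, 12 mm thick) hangs over y 80 to 150, underside 40 mm above the deck with the lever up, 19 mm when down; its neck, 60 mm wide at y 122 to 152, rises to 108 mm above the bench.
- lever (a joint): Press lever angle in rad: 0 up at rest (45 degrees above level, pointing towards -y of the press), 0.96 fully down at its stop (10 degrees below level). Sprung: returns to 0 when let go; about 7 N at the grip. Pivot line along press x, at y = 190, z = 110 mm of the press; the arm is 140 mm long and 14 mm thick.
- lever_grip (a point): Middle of the lever's cross grip, a black round bar 22 mm thick and 72 mm long lying along press x, at x = 120 mm of the press; it swings in a circle of radius 140 mm about the pivot.
- tub_front: White-lidded specimen tub, 77 mm diameter, 68 mm high, loose, standing on the bench in front of the gutter of the press (press y about -230). Origin under its centre.
- tub_far: A like tub, on the far side of the press.
- tub_side: A like tub, farther to the robot's right.
There are look-alikes about, which are no part of the job. There is more than one size of the plate; the job needs the largest.

How it is judged:
By the outcome, as a careful person would: the job done as asked, in the order asked, and still so for the second after the job is handed in, with the robot touching nothing.
It also fails if it takes over 61 s, if anything falls off the work surface, if the arm or the gripper's body presses on something with over 40 N, if the wrist force passes 120 N, or if a joint passes its speed limit or range.

ROBOT

A 7-joint arm with a two-finger parallel gripper is mounted at the origin on the work surface. World frame = base frame: x ahead of the robot, y to its left, z up, the work surface at z = 0. Lengths are in m, angles in rad, forces in N, time in s.
With the tool pointing down it reaches from about 0.4 to 0.85 m from the base axis. Payload 10.4 kg.
Tool frame: the origin (TCP) lies midway between the tips of the shut fingers; the grasp point (between the pads) lies 19 mm behind it; z points along the fingers, x is the direction in which the jaws open and shut, and the axes are right-handed (so a half turn about z gives the same grasp; the last joint's range is limited). The gripper opens to 85 mm and grips with 20 to 120 N. Pads are 22 mm wide; open, the fingers measure 114 mm over their backs; the gripper's body (76 mm by 85 mm) begins 54 mm behind the grasp point. The pads swing forward as they close: fully open they stand 13 mm farther back than shut.
Start: joints at [1.178, 0.332, -0.065, 1.46, 0.022, 1.35, -0.088], TCP at [0.226, -0.583, 0.231] pointing down, gripper open.
Joint ranges: [-2.6, 2.6], [-0.5, 2.12], [-1.47, 1.34], [0.16, 2.42], [-1.27, 4.41], [0.06, 2.06], [-2.6, 2.6]. Speed limits (rad/s): [2.22, 2.22, 2.79, 2.79, 3.14, 3.14, 3.14].

INTERFACE

Orientations are given as a unit quaternion [x, y, z, w].
In Python, from workcell import monitor, eyes, ticket, models gives the robot as it stands.
- The arm moves only by the tool servo_tool, never from a script. Its argument "motion" is a list of rows, each a list of 7 numbers: the opening, from 0 (shut) to 1 (fully open), then the shift along the tool's x, y, z in m, then the turn, a rotation vector about the tool's x, y, z in degrees. In form: [[fingers, tx, ty, tz, rx, ry, rz], ...]. A call has 1 to 20 rows; each row is the pose to reach, as a shift and turn from the pose commanded when the call began, along the tool's axes at that moment; what a row does not reach only later rows make up. A row lasts 1/8 s, in which the tool goes at most 62.5 mm and 10.7 degrees, less where a joint would pass 70% of its speed; a pose out of reach is approached as far as the arm can. A call with a gripper value outside its range is refused whole. The fingers move at their own pace and stop on an object; "grip_force" is the grip in N (left out, the last holds). Time passes only in rows, so rows that repeat a pose let the fingers close. It gives the time, the measured TCP pose, the force and the opening at its end, in the units of the state.
- monitor.get_obs(): the state, without advancing time (a new reading comes with each control period).
- eyes.camera(name): name is "side" or "top"; returns (picture, depth): 400x640x3 uint8, blue, green, red; 400x640 float32, m along the optical axis (not along the pixel's ray), 0 where there is no reading.
- eyes.camera_info(name): a dict with "intrinsics" (3x3 intrinsics, pixels), "extrinsics" (4x4, takes a point from world to camera coordinates). Camera axes: x right, y down, z forward; pixel columns grow to the right and rows downward; lengths in m; the calibration is good to about 2 mm. A picture is of the moment at which its call begins. camera_info takes no time and is no camera call.
- ticket.hand_in(): hands the job in, once; it reports no verdict.
Trained networks look in the newest picture that a camera, given by its name, has taken for a name from the list of things; names that differ only in an ending like _2 or _b are one class to them, and where a whole thing is asked for, a point or a joint stands for the part that bears it (a point fixed in the world has none). Each returns a list of dicts, best first, with "confidence" (0 to 1); they miss things now and then, are a little off and sometimes report something else, mostly with a low value. They report only what shows in the picture. A call takes as long as a camera call. They do not tell look-alikes from the thing itself.
- models.boxes_of(camera, thing): "point" ([x, y, z] in m, in the coordinates of the camera as it stood for that picture, good to about 4 mm: the middle of the surface that is visible of it).
The state is a dict: "clock": time; "joint_pos": joint angles; "joint_velocities": joint speeds; "tau": joint torques, N m; "position": TCP position; "ee_rot": TCP orientation; "ft_force": force on the tool from outside, world axes, zero at the start; "torque": the same for the moment, N m; "grip_width": opening from 0.0 (shut) to 1.0 (fully open).
Only numpy, scipy, OpenCV 4.12 (cv2) and the standard library are available. Lean on these libraries where they do the work, as an engineer would, in place of code of your own. Each camera call takes 0.05 s, during which the arm holds its last target. There are 200 camera calls.

## Working session

There is one attempt and no reset: what is moved stays moved. The work goes in short steps, Python scripts to look and compute and a tool call to move; the robot and the scene stay as the last step left them, time stands still between calls to the robot, and variables do not carry over. Pictures are saved under pics/ and viewed, about 8 in all and at most 12, crops included, and the job is handed in when it is done.

Besides the shell and the picture viewer there is one more tool, called after "Emit:" as a command line: name --pt "numbers of a row" for each row, then --argument value for the rest. servo_tool: Moves the arm, as the interface text tells. Its arguments: {"type":"object","properties":{"motion":{"type":"array"},"grip_force":{"type":"number"}},"required":["motion"]}

```bash
ls; mkdir -p pics; python3 - <<'E'
from workcell import monitor, eyes, models
import cv2,numpy as np
o=monitor.get_obs(); print({k:np.round(v,3) for k,v in o.items()})
for c in("side","top"):
    im,d=eyes.camera(c); cv2.imwrite(f"pics/{c}0.png",im); np.save(f"pics/{c}0d.npy",d)
    I=eyes.camera_info(c);E=I["extrinsics"];print(c,np.round(I["intrinsics"],1).tolist(),np.round(E,3).tolist())
    for t in("plate","press","lever_grip","tub_front"):
        for b in models.boxes_of(c,t):
            p=np.array(b["point"]);w=np.linalg.inv(E)@np.r_[p,1];q=I["intrinsics"]@p
            print(c,t,round(b["confidence"],2),np.round(w[:3],3),np.round(q[:2]/q[2]))
E
```

```text
pics
{'clock': np.float64(0.0), 'joint_pos': array([ 1.178,  0.333, -0.065,  1.461,  0.022,  1.35 , -0.088]), 'joint_velocities': array([ 0.   ,  0.   ,  0.001, -0.001, -0.   , -0.002,  0.   ]), 'tau': array([-1.0000e-03, -6.2545e+01,  4.8000e-02, -3.9161e+01,  1.6000e-02,
        1.0000e-02,  0.0000e+00]), 'position': array([ 0.226, -0.582,  0.231]), 'ee_rot': array([ 0.825, -0.565, -0.001, -0.   ]), 'ft_force': array([ 0.471, -0.361,  0.073]), 'torque': array([ 0.039, -0.014, -0.037]), 'grip_width': np.float64(0.996)}
side [[394.2, 0.0, 318.8], [0.0, 394.2, 195.0], [0.0, 0.0, 1.0]] [[-0.853, -0.522, -0.015, 0.408], [-0.352, 0.598, -0.72, 0.396], [0.385, -0.609, -0.694, 0.862], [0.0, 0.0, 0.0, 1.0]]
side plate 0.78 [0.343 0.051 0.011] [355. 317.]
side plate 0.68 [0.524 0.012 0.054] [301. 264.]
side plate 0.61 [ 0.359 -0.109  0.012] [378. 268.]
side press 0.77 [0.538 0.213 0.083] [246. 317.]
side lever_grip 0.64 [0.675 0.142 0.184] [212. 243.]
side tub_front 0.57 [ 0.546 -0.181  0.064] [331. 212.]
top [[417.1, 0.0, 319.3], [0.0, 417.1, 193.3], [0.0, 0.0, 1.0]] [[0.018, -1.0, 0.003, -0.149], [-0.984, -0.019, -0.175, 0.568], [0.175, -0.0, -0.985, 1.279], [0.0, 0.0, 0.0, 1.0]]
top plate 0.95 [0.523 0.003 0.054] [274. 207.]
top plate 0.65 [ 0.36  -0.112  0.012] [310. 260.]
top plate 0.59 [0.342 0.047 0.01 ] [260. 265.]
top press 0.81 [0.562 0.165 0.081] [222. 193.]
top lever_grip 0.59 [0.676 0.121 0.209] [229. 146.]
top tub_front 0.78 [ 0.546 -0.196  0.065] [338. 201.]
top tub_front 0.71 [ 0.692 -0.074  0.071] [300. 154.]
```

View pics/side0.png

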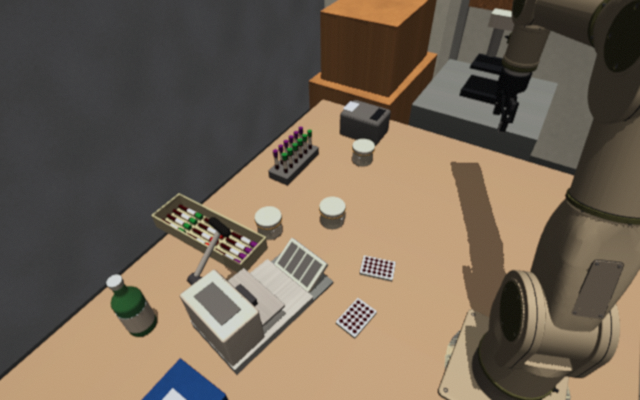

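```bash
python3 - <<'E'
import cv2
im=cv2.imread("pics/top0.png")[90:310,160:440]; cv2.imwrite("pics/topcrop.png",cv2.resize(im,None,fx=2.8,fy=2.7,interpolation=cv2.INTER_CUBIC))
E
```

```text
(no output)
```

View pics/topcrop.png

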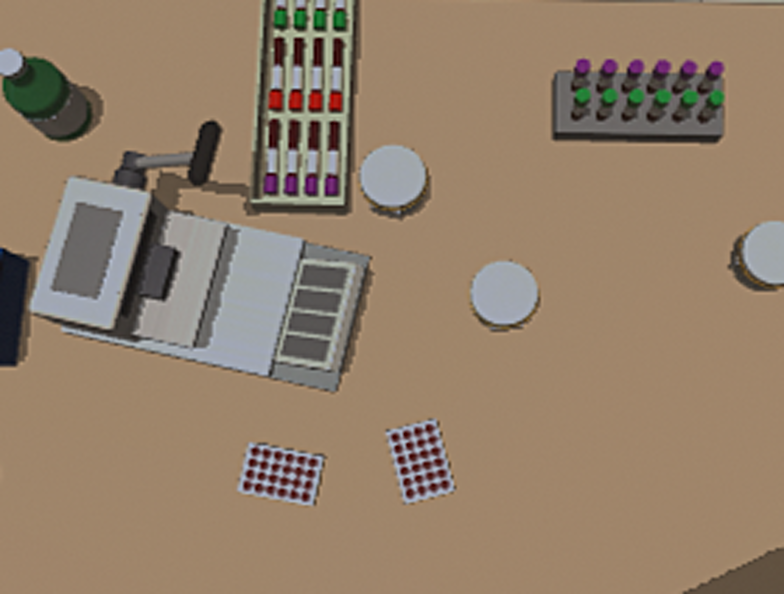

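The two upright dark-well plates on the bench, at top-picture pixels (260,265) and (310,260), are smaller look-alikes. The plate meant is the grey-ribbed one leaning at the press, (274,207). It lies on the ribs and is the largest of the three. Next I fit the press pose from depth.

```bash
cat > h.py <<'E'
import numpy as np,cv2
from workcell import eyes,monitor
def cloud(c,d):
    I=eyes.camera_info(c);K=I["intrinsics"];v,u=np.mgrid[:400,:640]
    P=np.stack([(u-K[0,2])*d/K[0,0],(v-K[1,2])*d/K[1,1],d],-1)
    E=np.linalg.inv(I["extrinsics"]);return P@E[:3,:3].T+E[:3,3]
def proj(c,p):
    I=eyes.camera_info(c);q=I["intrinsics"]@(I["extrinsics"]@np.r_[p,1])[:3];return q[:2]/q[2]
E
python3 - <<'E'
from h import *
P=cloud("top",np.load("pics/top0d.npy"));S=cloud("side",np.load("pics/side0d.npy"))
for n,Q in(("top",P),("side",S)):
  Q=Q.reshape(-1,3);m=(Q[:,0]>.35)&(Q[:,0]<.75)&(Q[:,1]>-.08)&(Q[:,1]<.4)
  Q=Q[m]
  for lo,hi in((.024,.036),(.144,.157)):
    A=Q[(Q[:,2]>lo)&(Q[:,2]<hi)]
    if len(A)<30: print(n,lo,len(A));continue
    img=np.zeros((400,500),np.uint8);img[((A[:,0]-.35)*1000).astype(int),((A[:,1]+.08)*1000).astype(int)]=255
    img=cv2.morphologyEx(img,cv2.MORPH_CLOSE,np.ones((7,7)))
    k,l,s,ce=cv2.connectedComponentsWithStats(img)
    for i in range(1,k):
      if s[i,4]>1500:
        yx=np.argwhere(l==i).astype(np.float32);(r,wh,a)=cv2.minAreaRect(yx)
        print(n,lo,len(A),"ctr",r[0]/1000+.35,r[1]/1000-.08,"size",wh,"ang",a)
  H=Q[(Q[:,2]>.14)&(Q[:,2]<.16)];print(n,"zmed",np.median(H[:,2]))
E
```

```text
top 0.024 1846 ctr 0.558940933227539 0.14411647033691405 size (238.91201782226562, 170.8320770263672) ang 78.2317123413086
top 0.144 1624 ctr 0.5775921325683593 0.23765582275390623 size (95.759033203125, 158.51644897460938) ang 78.42481231689453
top zmed 0.14905841222816907
side 0.024 2733 ctr 0.5606035003662109 0.15024139404296877 size (278.9382019042969, 172.5852813720703) ang 78.11134338378906
side 0.144 3037 ctr 0.5784038391113281 0.24051922607421872 size (95.70467376708984, 161.0113525390625) ang 78.69007110595703
side zmed 0.15026764672631693
```

View pics/top0.png

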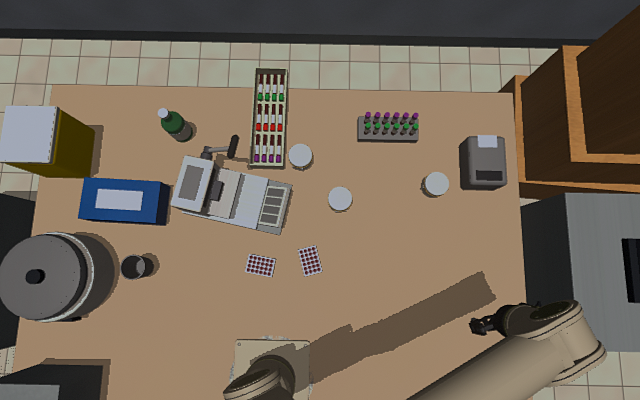

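```bash
cat >> h.py <<'E'
YAW=np.deg2rad(-11.5);O=np.array([.5388,.0456,0])
R=np.array([[np.cos(YAW),-np.sin(YAW),0],[np.sin(YAW),np.cos(YAW),0],[0,0,1]])
def toP(Q): return (Q-O)@R
def toW(p): return R@np.asarray(p,float)+O
E
python3 - <<'E'
from h import *
for n in("top","side"):
  Q=toP(cloud(n,np.load(f"pics/{n}0d.npy")).reshape(-1,3))*1000
  m=(abs(Q[:,0])<60)
  print(n)
  for y in range(-110,90,6):
    s=Q[(abs(Q[:,0])<40)&(abs(Q[:,1]-y)<3)];
    if len(s): print(y,np.round(np.percentile(s[:,2],[10,50,90])),end=" | ")
  pl=Q[(abs(Q[:,0])<100)&(Q[:,1]>-90)&(Q[:,1]<-12)&(Q[:,2]>35)&(Q[:,2]<90)]
  A=np.c_[pl[:,:2],np.ones(len(pl))];c=np.linalg.lstsq(A,pl[:,2],rcond=None)[0]
  print("\nplane",c,"tilt",np.degrees(np.arctan(c[:2])),"x",np.percentile(pl[:,0],[0.5,99.5]),"y",np.percentile(pl[:,1],[0.5,99.5]))
  h=Q[(Q[:,1]>145)&(Q[:,1]<245)&(Q[:,2]>143)&(Q[:,2]<155)];print("housing x",np.percentile(h[:,0],[1,99]),"y",np.percentile(h[:,1],[1,99]))
  g=Q[(Q[:,2]>185)&(Q[:,2]<240)&(Q[:,1]>40)&(Q[:,1]<140)&(abs(Q[:,0]-120)<60)];print("grip",len(g),np.percentile(g,[2,50,98],axis=0).round())
  t=Q[(Q[:,2]>64)&(Q[:,2]<72)&(Q[:,1]>-290)&(Q[:,1]<-130)&(abs(Q[:,0])<100)];print("tub",t.mean(0))
  t=Q[(Q[:,2]>64)&(Q[:,2]<76)&(Q[:,1]>-200)&(Q[:,1]<-50)&(Q[:,0]>90)];print("tubfar",t.mean(0))
E
```

```text
top
-110 [-5. -1.  3.] | -104 [-3. -1.  2.] | -98 [-4. -1.  2.] | -92 [-5. -1.  2.] | -86 [-4. -2.  2.] | -80 [-3.  6. 66.] | -74 [11. 70. 75.] | -68 [70. 73. 76.] | -62 [65. 70. 73.] | -56 [62. 66. 69.] | -50 [58. 62. 65.] | -44 [53. 57. 61.] | -38 [49. 52. 56.] | -32 [45. 48. 52.] | -26 [41. 45. 49.] | -20 [37. 40. 43.] | -14 [33. 35. 38.] | -8 [29. 31. 35.] | -2 [21. 26. 30.] | 4 [25. 28. 32.] | 10 [25. 29. 32.] | 16 [27. 30. 33.] | 22 [27. 30. 33.] | 28 [25. 29. 33.] | 34 [24. 29. 32.] | 40 [27. 29. 32.] | 46 [25. 29. 31.] | 52 [24. 28. 33.] | 58 [26. 28. 33.] | 64 [26. 29. 33.] | 70 [26. 28. 32.] | 76 [26. 30. 33.] | 82 [27. 71. 83.] | 88 [27. 77. 83.] | 
plane [ 4.77776462e-04 -5.53780402e-01  3.10256792e+01] tilt [ 2.73745728e-02 -2.89768247e+01] x [-65.87157609  61.46937085] y [-80.143831  -13.3586111]
housing x [-77.68996145  79.49612296] y [150.1708924  243.12047063]
grip 201 [[ 87.  80. 191.]
 [116.  90. 216.]
 [151. 117. 221.]]
tub [  63.64934784 -240.57717803   67.58373783]
tubfar [174.0801263  -87.39313853  67.70680258]
side
-110 [-1.  1.  2.] | -104 [-1. -1.  0.] | -92
[... 220 characters left out ...]
 [40. 41. 44.] | -14 [35. 38. 40.] | -8 [30. 34. 36.] | -2 [26. 29. 32.] | 4 [27. 30. 31.] | 10 [28. 30. 32.] | 16 [28. 30. 32.] | 22 [28. 30. 32.] | 28 [28. 29. 32.] | 34 [27. 30. 32.] | 40 [28. 30. 32.] | 46 [28. 30. 32.] | 52 [28. 30. 32.] | 58 [28. 30. 31.] | 64 [28. 30. 32.] | 82 [80. 81. 83.] | 88 [80. 82. 84.] | 
plane [ 1.70660494e-02 -6.42441982e-01  2.94114502e+01] tilt [  0.97771769 -32.71839188] x [-66.03553922  61.58740883] y [-77.36356411 -12.12744692]
housing x [ -78.05931613 1007.26134316] y [153.3351418  244.18048271]
grip 310 [[ 86.  84. 187.]
 [112.  99. 216.]
 [148. 122. 221.]]
tub [  63.30362885 -236.6484877    67.8870055 ]
tubfar [349.41386804 -92.44727854  68.34827237]
```

```bash
cat >> h.py <<'E'
from scipy.spatial.transform import Rotation as Ro
def orient(a,s=-1,side=False):
    # a: deg, tool tilt from straight down; + leans so that tool z points to press +y
    a=np.deg2rad(a);z=np.array([0,np.sin(a),-np.cos(a)]);x=s*np.array([0,np.cos(a),np.sin(a)])
    if side: x=np.array([s,0,0.])
    return Ro.from_matrix(R@np.c_[x,np.cross(z,x),z])
def go(p_mm,rot,ref=None):
    # shift+turn row from current pose to press-frame TCP p_mm and orientation
    o=monitor.get_obs();t0,r0=(o["position"],Ro.from_quat(o["ee_rot"])) if ref is None else ref
    w=toW(np.array(p_mm)/1000);d=r0.inv().apply(w-t0);v=(r0.inv()*rot).as_rotvec(degrees=True)
    print("row",np.round(d,3).tolist(),np.round(v,1).tolist());return w,rot
def st():
    o=monitor.get_obs();r=R.T@Ro.from_quat(o["ee_rot"]).as_matrix()
    print("t",round(float(o["clock"]),2),"P",(toP(o["position"])*1000).round(1),"z",r[:,2].round(3),"x",r[:,0].round(3),"F",o["ft_force"].round(1),"g",round(float(o["grip_width"]),3),"j",o["joint_pos"].round(2))
E
python3 - <<'E'
from h import *
st()
for s in(1,-1):
    go((-2,-220,280),orient(0,s)); go((-2,-114,95),orient(55,s)); go((-2,-170,180),orient(55,s))
E
```

```text
t 0.5 P [-181.3 -678.1  231.3] z [ 0. -0. -1.] x [ 0.54  -0.842  0.   ] F [-0.8 -0.1  0.2] g 0.998 j [ 1.18  0.33 -0.06  1.46  0.02  1.35 -0.09]
row [-0.289, -0.398, -0.049] [0.0, -0.0, -147.3]
row [-0.378, -0.456, 0.136] [69.1, 20.3, -132.8]
row [-0.331, -0.425, 0.051] [69.1, 20.3, -132.8]
row [-0.289, -0.398, -0.049] [-0.0, -0.0, 32.7]
row [-0.378, -0.456, 0.136] [15.7, -53.5, 30.1]
row [-0.331, -0.425, 0.051] [15.7, -53.5, 30.1]
```

Emit:
servo_tool --pt "0.5 -0.289 -0.398 -0.049 0 0 32.7" --pt "0.5 -0.289 -0.398 -0.049 0 0 32.7" --pt "0.5 -0.289 -0.398 -0.049 0 0 32.7" --pt "0.5 -0.289 -0.398 -0.049 0 0 32.7" --pt "0.5 -0.289 -0.398 -0.049 0 0 32.7" --pt "0.5 -0.289 -0.398 -0.049 0 0 32.7" --pt "0.5 -0.289 -0.398 -0.049 0 0 32.7" --pt "0.5 -0.289 -0.398 -0.049 0 0 32.7" --pt "0.5 -0.331 -0.425 0.051 15.7 -53.5 30.1" --pt "0.5 -0.331 -0.425 0.051 15.7 -53.5 30.1" --pt "0.5 -0.331 -0.425 0.051 15.7 -53.5 30.1" --pt "0.5 -0.331 -0.425 0.051 15.7 -53.5 30.1" --pt "0.5 -0.331 -0.425 0.051 15.7 -53.5 30.1" --pt "0.5 -0.331 -0.425 0.051 15.7 -53.5 30.1" --pt "0.5 -0.331 -0.425 0.051 15.7 -53.5 30.1"

```text
clock: 2.38
position: [0.5028, -0.12, 0.1804]
ee_rot: [-0.562, 0.687, 0.292, 0.357]
ft_force: [0.9, 0.1, -0.2]
grip_width: 0.502
```

```bash
python3 - <<'E'
from h import *
st(); go((-2,-114,95),orient(55)); go((-2,-49,49.5),orient(55))
E
```

```text
t 2.38 P [  -2.2 -169.5  180.4] z [-0.001  0.818 -0.575] x [ 0.001 -0.575 -0.818] F [ 0.9  0.1 -0.2] g 0.502 j [ 0.93  0.48 -0.36  1.72 -0.71  1.45 -0.92]
row [0.038, -0.0, 0.095] [0.0, -0.1, 0.0]
row [0.038, -0.0, 0.174] [0.0, -0.1, 0.0]
```

Great reach. Move to pre-grasp, then look.

Emit:
servo_tool --pt "0.5 0.038 0 0.05 0 0 0" --pt "0.5 0.038 0 0.095 0 0 0" --pt "0.5 0.038 0 0.095 0 0 0" --pt "0.5 0.038 0 0.14 0 0 0" --pt "0.5 0.038 0 0.14 0 0 0"

```text
clock: 3.0
position: [0.521, -0.0259, 0.0698]
ee_rot: [-0.564, 0.685, 0.293, 0.357]
ft_force: [0.4, -0.1, 0.4]
grip_width: 0.499
```

```bash
python3 - <<'E'
from h import *
st()
d={}
for n in("side","top"):
    im,_=eyes.camera(n); u,v=proj(n,toW((0,-.05,.05))).astype(int)
    d[n]=cv2.resize(im[v-60:v+60,u-60:u+60],(400,400),interpolation=cv2.INTER_CUBIC)
cv2.imwrite("pics/pre.png",np.hstack([d["side"],d["top"]]))
E
```

```text
t 3.0 P [ -3.2 -73.6  69.8] z [-0.004  0.819 -0.574] x [ 0.005 -0.574 -0.819] F [ 0.4 -0.1  0.4] g 0.499 j [ 0.84  0.59 -0.41  1.86 -0.76  1.17 -0.84]
```

View pics/pre.png

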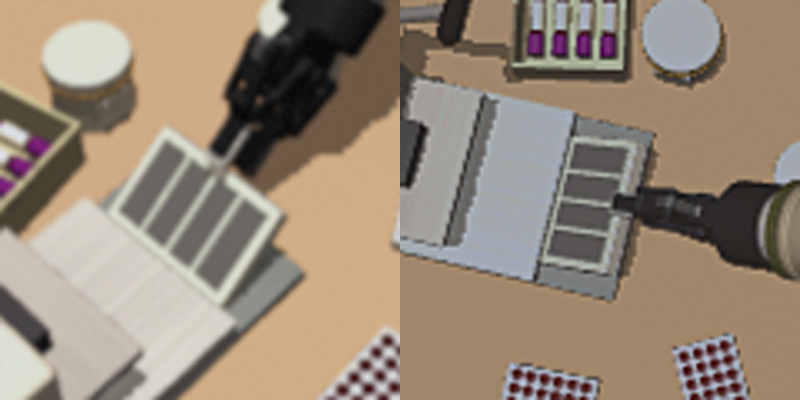

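Emit:
servo_tool --pt "0.5 0.002 0 0.015 0 0 0" --pt "0.5 0.002 0 0.03 0 0 0" --pt "0.5 0.002 0 0.03 0 0 0" --pt "0.1 0.002 0 0.03 0 0 0" --pt "0.1 0.002 0 0.03 0 0 0" --pt "0.1 0.002 0 0.03 0 0 0" --pt "0.1 0.002 0 0.03 0 0 0" --pt "0.1 0.002 0 0.03 0 0 0" --grip_force 60

```text
clock: 4.1
position: [0.5264, -0.005, 0.053]
ee_rot: [-0.561, 0.685, 0.294, 0.36]
ft_force: [-3.0, 2.3, 17.6]
grip_width: 0.199
```

```bash
python3 - <<'E'
from h import *
st()
E
```

```text
t 4.1 P [ -2. -52.  53.] z [-0.001  0.822 -0.569] x [ 0.002 -0.569 -0.822] F [-3.   2.3 17.6] g 0.199 j [ 0.81  0.62 -0.43  1.88 -0.79  1.11 -0.82]
```

```bash
python3 - <<'E'
from h import *
go((-2,-80,100),orient(55)); go((-2,-90,160),orient(10)); go((-2,-50,160),orient(-35)); go((-2,4,80),orient(-35));go((-2,13,66),orient(-35))
E
```

```text
row [-0.023, -0.0, -0.05] [0.1, 0.3, 0.1]
row [-0.066, -0.0, -0.092] [-0.0, 45.3, 0.1]
row [-0.089, -0.0, -0.059] [-0.1, 90.3, 0.1]
row [-0.054, -0.0, 0.031] [-0.1, 90.3, 0.1]
row [-0.048, -0.0, 0.046] [-0.1, 90.3, 0.1]
```

Emit:
servo_tool --pt "0.1 -0.012 0 -0.025 0 0.3 0" --pt "0.1 -0.023 0 -0.05 0 0.3 0" --pt "0.1 -0.034 0 -0.06 0 10 0" --pt "0.1 -0.046 0 -0.074 0 20 0" --pt "0.1 -0.058 0 -0.085 0 30 0" --pt "0.1 -0.066 0 -0.092 0 40 0" --pt "0.1 -0.066 0 -0.092 0 45.3 0" --pt "0.1 -0.07 0 -0.088 0 54 0" --pt "0.1 -0.075 0 -0.08 0 63 0" --pt "0.1 -0.08 0 -0.073 0 72 0" --pt "0.1 -0.084 0 -0.066 0 81 0" --pt "0.1 -0.089 0 -0.059 0 90.3 0" --pt "0.1 -0.089 0 -0.059 0 90.3 0" --pt "0.1 -0.089 0 -0.059 0 90.3 0"

```text
clock: 5.85
position: [0.5263, -0.0044, 0.1568]
ee_rot: [-0.603, 0.738, -0.191, -0.234]
ft_force: [-0.0, -0.3, -0.1]
grip_width: 0.2
```

```bash
python3 - <<'E'
from h import *
st();go((-2,4,80),orient(-35));go((-2,13,66),orient(-35))
d={}
for n in("side","top"):
    im,_=eyes.camera(n); u,v=proj(n,toW((0,-.02,.08))).astype(int)
    d[n]=cv2.resize(im[v-70:v+70,u-70:u+70],(400,400),interpolation=cv2.INTER_CUBIC)
cv2.imwrite("pics/held.png",np.hstack([d["side"],d["top"]]))
E
```

```text
t 5.85 P [ -2.2 -51.5 156.8] z [-0.    -0.576 -0.817] x [-0.001 -0.817  0.576] F [-0.  -0.3 -0.1] g 0.2 j [-0.06  0.42 -0.41  1.68  0.63  1.53 -2.42]
row [-0.09, -0.0, 0.031] [0.0, -0.2, -0.0]
row [-0.105, -0.0, 0.037] [0.0, -0.2, -0.0]
```

View pics/held.png

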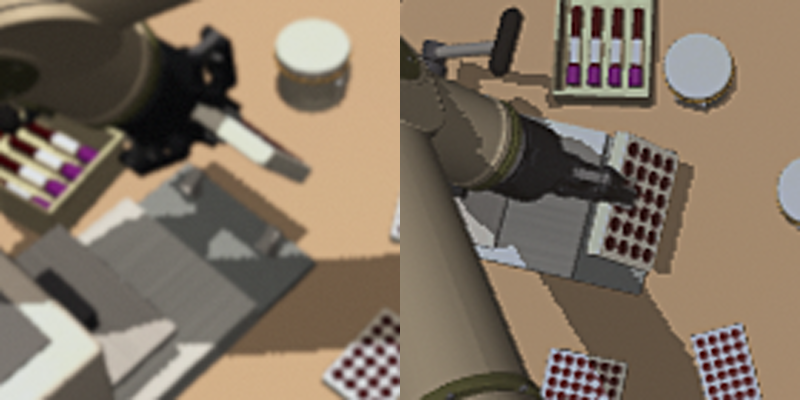

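Emit:
servo_tool --pt "0.1 -0.03 0 0.01 0 0 0" --pt "0.1 -0.06 0 0.02 0 0 0" --pt "0.1 -0.09 0 0.031 0 0 0" --pt "0.1 -0.097 0 0.034 0 0 0" --pt "0.1 -0.103 0 0.036 0 0 0" --pt "0.1 -0.103 0 0.036 0 0 0"

```text
clock: 6.7
position: [0.5393, 0.0576, 0.0688]
ee_rot: [-0.603, 0.738, -0.192, -0.234]
ft_force: [0.1, -0.6, -1.2]
grip_width: 0.199
```

```bash
python3 - <<'E'
from h import *
st()
E
```

```text
t 6.7 P [-1.9 11.9 68.8] z [ 0.001 -0.577 -0.817] x [-0.001 -0.817  0.577] F [ 0.1 -0.6 -1.2] g 0.199 j [-0.19  0.59 -0.38  1.64  0.64  1.47 -2.57]
```

Emit:
servo_tool --pt "0.1 -0.003 0 0.001 0 0 0" --pt "0.1 -0.003 0 0.001 0 0 0" --pt "0.5 -0.003 0 0.001 0 0 0" --pt "0.5 -0.003 0 0.001 0 0 0" --pt "0.5 -0.003 0 0.001 0 0 0" --pt "0.5 -0.003 0 0.001 0 0 0"

```text
clock: 7.45
position: [0.5406, 0.055, 0.0686]
ee_rot: [-0.6, 0.739, -0.195, -0.236]
ft_force: [-1.0, -14.9, 17.1]
grip_width: 0.497
```

```bash
python3 - <<'E'
from h import *
st()
d={}
for n in("side","top"):
    im,_=eyes.camera(n); u,v=proj(n,toW((0,-.02,.08))).astype(int)
    d[n]=cv2.resize(im[v-70:v+70,u-70:u+70],(400,400),interpolation=cv2.INTER_CUBIC)
cv2.imwrite("pics/rel.png",np.hstack([d["side"],d["top"]]))
E
```

```text
t 7.45 P [-0.1  9.6 68.6] z [ 0.001 -0.583 -0.813] x [-0.007 -0.813  0.583] F [ -1.  -14.9  17.1] g 0.497 j [-0.2   0.59 -0.37  1.63  0.64  1.47 -2.57]
```

View pics/rel.png

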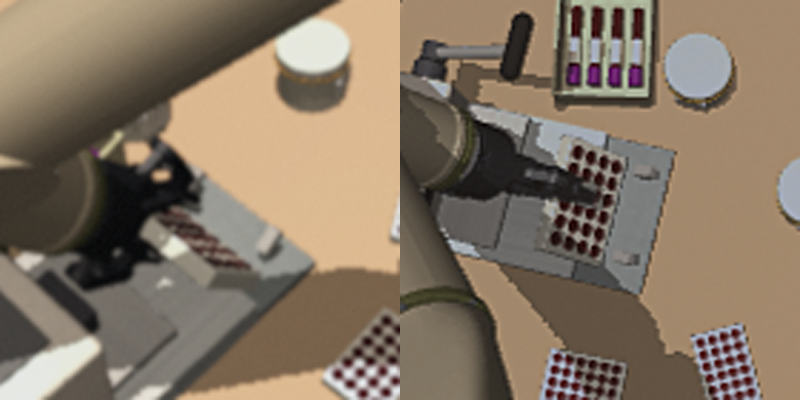

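Emit:
servo_tool --pt "0.35 0.004 0 -0.005 0 0 0" --pt "0.35 0.006 0 -0.02 0 0 0" --pt "0.35 0.008 0 -0.04 0 0 0" --pt "0.35 0.01 0 -0.06 0 0 0" --pt "0.35 0.02 0 -0.085 0 0 0" --pt "0.35 0.02 0 -0.085 0 0 0"

```text
clock: 8.3
position: [0.5469, 0.0941, 0.149]
ee_rot: [-0.603, 0.738, -0.192, -0.232]
ft_force: [-0.0, 0.3, -0.2]
grip_width: 0.35
```

```bash
python3 - <<'E'
from h import *
st()
d={}
for n in("side","top"):
    im,_=eyes.camera(n); u,v=proj(n,toW((0,0.02,.05))).astype(int)
    d[n]=cv2.resize(im[v-70:v+70,u-70:u+70],(400,400),interpolation=cv2.INTER_CUBIC)
cv2.imwrite("pics/fall.png",np.hstack([d["side"],d["top"]]))
E
```

```text
t 8.3 P [ -1.8  49.2 149. ] z [ 0.004 -0.575 -0.818] x [-0.001 -0.818  0.575] F [-0.   0.3 -0.2] g 0.35 j [-0.23  0.53 -0.4   1.53  0.6   1.62 -2.52]
```

View pics/fall.png

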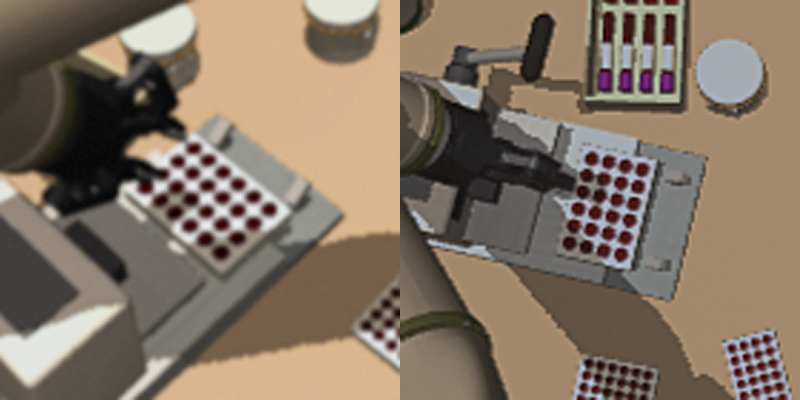

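```bash
python3 - <<'E'
from h import *
st();go((-2,0,240),orient(0)); go((-2,-60,200),orient(15,1,True))
E
```

```text
t 8.4 P [ -2.4  47.5 146.8] z [ 0.001 -0.577 -0.817] x [ 0.    -0.817  0.577] F [ 0.7 -0.   0.4] g 0.346 j [-0.23  0.53 -0.4   1.53  0.6   1.61 -2.52]
row [0.093, -0.0, -0.049] [-0.0, -35.2, 0.0]
row [0.119, -0.0, 0.019] [39.2, -39.2, -83.6]
```

Emit:
servo_tool --pt "0.5 0.045 0 -0.03 0 -9 0" --pt "0.5 0.093 0 -0.049 0 -18 0" --pt "0.5 0.093 0 -0.049 0 -27 0" --pt "0.5 0.093 0 -0.049 0 -35 0" --pt "0.5 0.119 0 0.019 39.2 -39.2 -83.6" --pt "0.5 0.119 0 0.019 39.2 -39.2 -83.6" --pt "0.5 0.119 0 0.019 39.2 -39.2 -83.6" --pt "0.5 0.119 0 0.019 39.2 -39.2 -83.6" --pt "0.5 0.119 0 0.019 39.2 -39.2 -83.6" --pt "0.5 0.119 0 0.019 39.2 -39.2 -83.6" --pt "0.5 0.119 0 0.019 39.2 -39.2 -83.6" --pt "0.5 0.119 0 0.019 39.2 -39.2 -83.6" --pt "0.5 0.119 0 0.019 39.2 -39.2 -83.6" --pt "0.5 0.119 0 0.019 39.2 -39.2 -83.6"

```text
clock: 10.15
position: [0.5239, -0.0143, 0.1988]
ee_rot: [0.986, -0.101, 0.013, -0.13]
ft_force: [0.3, -0.3, 0.6]
grip_width: 0.5
```

```bash
cat >> h.py <<'E'
def plate():
  for n in("side","top"):
    im,d=eyes.camera(n);Q=toP(cloud(n,d))*1000
    m=(Q[...,2]>41)&(Q[...,2]<56)&(abs(Q[...,0])<95)&(Q[...,1]>-40)&(Q[...,1]<155)
    pts=Q[m][:,:2].astype(np.float32)
    if len(pts)>50:
        img=np.zeros((220,220),np.uint8);ij=np.round(pts+[110,50]).astype(int);ok=((ij>=0)&(ij<220)).all(1);ij=ij[ok];img[ij[:,0],ij[:,1]]=255
        img=cv2.morphologyEx(cv2.morphologyEx(img,cv2.MORPH_CLOSE,np.ones((7,7))),cv2.MORPH_OPEN,np.ones((9,9)))
        a=np.argwhere(img>0)
        if len(a): a=(a-[110,50]).astype(np.float32);c,wh,an=cv2.minAreaRect(a);print(n,"ctr",np.round(c,1),"size",np.round(wh,1),"ang",round(an,1),"zmed",round(float(np.median(Q[m][:,2])),1),"box",cv2.boxPoints((c,wh,an)).round().tolist())
E
python3 - <<'E'
from h import *
st();plate()
go((-2,-50,100),orient(15,1,True));go((-2,-50,34),orient(15,1,True))
E
```

```text
t 10.15 P [ -2.7 -61.7 198.8] z [-0.001  0.258 -0.966] x [ 1.    -0.003 -0.001] F [ 0.3 -0.3  0.6] g 0.5 j [ 0.51  0.15 -0.43  1.79 -0.21  1.19 -0.05]
side ctr [-1.5 17. ] size [ 86. 127.] ang 90.0 zmed 47.9 box [[-65.0, -26.0], [62.0, -26.0], [62.0, 60.0], [-65.0, 60.0]]
top ctr [-2.  13.5] size [124.  85.] ang 0.0 zmed 47.1 box [[-64.0, 56.0], [-64.0, -29.0], [60.0, -29.0], [60.0, 56.0]]
row [0.001, 0.015, 0.099] [0.1, -0.0, -0.2]
row [0.001, 0.032, 0.163] [0.1, -0.0, -0.2]
```

Emit:
servo_tool --pt "0.5 0 0.017 0.06 0 0 0" --pt "0.5 0 0.017 0.1 0 0 0" --pt "0.5 0 0.034 0.15 0 0 0" --pt "0.5 0 0.034 0.163 0 0 0" --pt "0.5 0 0.034 0.163 0 0 0"

```text
clock: 10.88
position: [0.5263, -0.0041, 0.0338]
ee_rot: [0.986, -0.1, 0.013, -0.13]
ft_force: [0.8, 0.1, 0.8]
grip_width: 0.499
```

```bash
python3 - <<'E'
from h import *
st();go((-2,-30,34),orient(15,1,True));go((-2,40,34),orient(15,1,True));go((-2,52,34),orient(15,1,True))
E
```

```text
t 10.88 P [ -2.3 -51.2  33.8] z [ 0.     0.259 -0.966] x [ 1.    -0.001 -0.   ] F [0.8 0.1 0.8] g 0.499 j [ 0.47  0.36 -0.43  1.93 -0.15  0.85 -0.04]
row [0.0, -0.021, 0.005] [0.0, -0.0, -0.1]
row [0.0, -0.088, 0.023] [0.0, -0.0, -0.1]
row [0.0, -0.1, 0.027] [0.0, -0.0, -0.1]
```

Emit:
servo_tool --pt "0.5 0 -0.01 0.0025 0 0 0" --pt "0.5 0 -0.018 0.0045 0 0 0" --pt "0.5 0 -0.026 0.0068 0 0 0" --pt "0.5 0 -0.034 0.009 0 0 0" --pt "0.5 0 -0.042 0.011 0 0 0" --pt "0.5 0 -0.05 0.0132 0 0 0" --pt "0.5 0 -0.058 0.0153 0 0 0" --pt "0.5 0 -0.066 0.0175 0 0 0" --pt "0.5 0 -0.074 0.0195 0 0 0" --pt "0.5 0 -0.082 0.0217 0 0 0" --pt "0.5 0 -0.09 0.0238 0 0 0" --pt "0.5 0 -0.09 0.0238 0 0 0"

```text
clock: 12.38
position: [0.5448, 0.0875, 0.0336]
ee_rot: [0.986, -0.099, 0.013, -0.13]
ft_force: [-0.1, -0.7, 0.0]
grip_width: 0.501
```

```bash
python3 - <<'E'
from h import *
st();plate()
E
```

```text
t 12.38 P [-2.5 42.2 33.6] z [ 0.     0.259 -0.966] x [1. 0. 0.] F [-0.1 -0.7  0. ] g 0.501 j [ 0.31  0.38 -0.46  1.91 -0.11  0.81 -0.24]
side ctr [-3.  57.5] size [ 25. 126.] ang 90.0 zmed 47.9 box [[-66.0, 45.0], [60.0, 45.0], [60.0, 70.0], [-66.0, 70.0]]
top ctr [-20.5  69. ] size [32. 89.] ang 90.0 zmed 46.9 box [[-65.0, 53.0], [24.0, 53.0], [24.0, 85.0], [-65.0, 85.0]]
```

Emit:
servo_tool --pt "0.5 0 -0.003 0.0008 0 0 0" --pt "0.5 0 -0.006 0.0016 0 0 0" --pt "0.5 0 -0.008 0.0021 0 0 0" --pt "0.5 0 -0.01 0.0026 0 0 0" --pt "0.5 0 -0.01 0.0026 0 0 0"

```text
clock: 13.1
position: [0.5469, 0.0967, 0.0337]
ee_rot: [0.986, -0.1, 0.013, -0.13]
ft_force: [-0.2, -0.4, -0.1]
grip_width: 0.501
```

```bash
python3 - <<'E'
from h import *
st()
E
```

```text
t 13.1 P [-2.2 51.7 33.7] z [ 0.001  0.258 -0.966] x [ 1.    -0.001  0.001] F [-0.2 -0.4 -0.1] g 0.501 j [ 0.29  0.39 -0.46  1.9  -0.11  0.81 -0.26]
```

Emit:
servo_tool --pt "0.5 0 -0.002 0.0005 0 0 0" --pt "0.5 0 -0.004 0.001 0 0 0" --pt "0.5 0 -0.006 0.0015 0 0 0" --pt "0.5 0 -0.006 0.0015 0 0 0"

```text
clock: 13.6
position: [0.548, 0.1023, 0.0337]
ee_rot: [0.986, -0.1, 0.013, -0.129]
ft_force: [-1.1, -2.4, 0.8]
grip_width: 0.498
```

```bash
python3 - <<'E'
from h import *
st();plate()
E
```

```text
t 13.6 P [-2.3 57.4 33.7] z [ 0.     0.258 -0.966] x [ 1.    -0.001  0.   ] F [-1.1 -2.4  0.8] g 0.498 j [ 0.28  0.39 -0.46  1.9  -0.11  0.8  -0.27]
side ctr [-28.5  66. ] size [ 8. 11.] ang 90.0 zmed 47.5 box [[-34.0, 62.0], [-23.0, 62.0], [-23.0, 70.0], [-34.0, 70.0]]
top ctr [-47.   75.5] size [38.6 18.5] ang 2.2 zmed 46.5 box [[-67.0, 84.0], [-66.0, 66.0], [-27.0, 67.0], [-28.0, 85.0]]
```

Emit:
servo_tool --pt "0.5 0 -0.0015 0.0004 0 0 0" --pt "0.5 0 -0.003 0.0008 0 0 0" --pt "0.5 0 -0.003 0.0008 0 0 0"

```text
clock: 14.08
position: [0.5482, 0.1026, 0.0335]
ee_rot: [0.987, -0.101, 0.013, -0.128]
ft_force: [-7.9, -14.3, 8.5]
grip_width: 0.498
```

```bash
python3 - <<'E'
from h import *
st()
E
```

```text
t 14.07 P [-2.2 57.7 33.5] z [ 0.     0.255 -0.967] x [ 1.    -0.003 -0.001] F [ -7.9 -14.3   8.5] g 0.498 j [ 0.28  0.39 -0.46  1.9  -0.1   0.81 -0.28]
```

Emit:
servo_tool --pt "0.5 0 0.02 -0.005 0 0 0" --pt "0.5 0 0.042 -0.011 0 0 0" --pt "0.2 0 0.03 -0.06 0 0 0" --pt "0 0 0.012 -0.12 0 0 0" --pt "0 0 -0.008 -0.2 0 0 0" --pt "0 0 -0.015 -0.24 0 0 0" --pt "0 0 -0.015 -0.24 0 0 0"

```text
clock: 14.95
position: [0.5414, 0.0597, 0.2748]
ee_rot: [0.986, -0.099, 0.018, -0.13]
ft_force: [-0.4, 0.5, -1.0]
grip_width: 0.005
```

```bash
python3 - <<'E'
from h import *
st();plate()
for n in("side","top"):
    Q=None
go((120,80,280),orient(0,1,True)); go((120,90,232),orient(0,1,True))
d={}
for n in("side","top"):
    im,dd=eyes.camera(n); u,v=proj(n,toW((0.03,0.1,.06))).astype(int)
    d[n]=cv2.resize(im[v-65:v+65,u-65:u+65],(400,400),interpolation=cv2.INTER_CUBIC)
    Q=toP(cloud(n,dd))*1000;m=(abs(Q[...,0]-120)<45)&(Q[...,2]>185)&(Q[...,2]<235)&(Q[...,1]>60)&(Q[...,1]<130);print(n,np.percentile(Q[m],[2,50,98],axis=0).round())
    m=(Q[...,2]>43)&(Q[...,2]<52)&(abs(Q[...,0])<58)&(Q[...,1]>40)&(Q[...,1]<90)
    P=Q[m];L=[(x,round(float(np.percentile(P[abs(P[:,0]-x)<8][:,1],3)),1)) for x in(-50,-25,0,25,50)];print("edge",L)
cv2.imwrite("pics/seat.png",np.hstack([d["side"],d["top"]]))
E
```

```text
t 14.95 P [-2.000e-01  1.430e+01  2.748e+02] z [ 0.009  0.26  -0.966] x [ 1.    -0.001  0.01 ] F [-0.4  0.5 -1. ] g 0.005 j [ 0.4   0.12 -0.47  1.66 -0.21  1.3  -0.22]
row [0.122, -0.067, 0.007] [-15.0, -0.1, -0.0]
row [0.122, -0.064, 0.056] [-15.0, -0.1, -0.0]
side [[ 86.  85. 187.]
 [112.  99. 215.]
 [148. 123. 222.]]
edge [(-50, 68.0), (-25, 66.5), (0, 65.5), (25, 66.2), (50, 66.8)]
top [[ 86.  83. 190.]
 [114.  92. 217.]
 [151. 116. 223.]]Traceback (most recent call last):
  File "<stdin>", line 12, in <module>
    return _quantile_unchecked(
        a, q, axis, out, overwrite_input, method, keepdims, weights)
    return _ureduce(a,
                    func=_quantile_ureduce_func,
    ...<5 lines>...
                    overwrite_input=overwrite_input,
                    method=method)
    r = func(a, **kwargs)
    result = _quantile(arr,
                       quantiles=q,
    ...<2 lines>...
                       out=out,
                       weights=wgt)
    slices_having_nans = np.isnan(arr[-1, ...])
                                  ~~~^^^^^^^^^
IndexError: index -1 is out of bounds for axis 0 with size 0
```

Emit:
servo_tool --pt "0 0.06 -0.03 0.0 -8 0 0" --pt "0 0.122 -0.067 0.007 -15 0 0" --pt "0 0.122 -0.067 0.007 -15 0 0" --pt "0 0.122 -0.064 0.055 -15 0 0" --pt "0 0.122 -0.064 0.055 -15 0 0" --pt "0 0.122 -0.064 0.055 -15 0 0"

```text
clock: 15.9
position: [0.6739, 0.1087, 0.2337]
ee_rot: [0.995, -0.101, 0.0, 0.0]
ft_force: [0.7, -0.0, 1.0]
grip_width: 0.0
```

```bash
python3 - <<'E'
from h import *
st()
for th in(45,40,34,28,22,16,10,4,-2,-7,-10,-12):
    t=np.deg2rad(th);print(th,end=" ");go((120,190-140*np.cos(t),110+140*np.sin(t)+11),orient(0,1,True))
E
```

```text
t 15.9 P [119.8  88.8 233.7] z [ 0.    -0.001 -1.   ] x [ 1.    -0.001  0.   ] F [ 0.7 -0.   1. ] g 0.0 j [ 0.1   0.5  -0.49  1.26  0.23  1.43 -0.57]
45 row [0.0, -0.002, 0.014] [0.0, -0.0, -0.1]
40 row [0.0, 0.006, 0.023] [0.0, -0.0, -0.1]
34 row [0.0, 0.015, 0.034] [0.0, -0.0, -0.1]
28 row [0.0, 0.022, 0.047] [0.0, -0.0, -0.1]
22 row [0.0, 0.029, 0.06] [0.0, -0.0, -0.1]
16 row [0.0, 0.033, 0.074] [0.0, -0.0, -0.1]
10 row [0.0, 0.037, 0.088] [0.0, -0.0, -0.1]
4 row [0.0, 0.038, 0.103] [0.0, -0.0, -0.1]
-2 row [0.0, 0.039, 0.118] [0.0, -0.0, -0.1]
-7 row [0.0, 0.038, 0.13] [0.0, -0.0, -0.1]
-10 row [0.0, 0.037, 0.137] [0.0, -0.0, -0.1]
-12 row [0.0, 0.036, 0.142] [0.0, -0.0, -0.1]
```

Emit:
servo_tool --pt "0 0 -0.002 0.014 0 0 0" --pt "0 0 0.006 0.023 0 0 0" --pt "0 0 0.015 0.034 0 0 0" --pt "0 0 0.022 0.047 0 0 0" --pt "0 0 0.029 0.06 0 0 0" --pt "0 0 0.033 0.074 0 0 0" --pt "0 0 0.037 0.088 0 0 0" --pt "0 0 0.038 0.103 0 0 0" --pt "0 0 0.039 0.118 0 0 0" --pt "0 0 0.038 0.13 0 0 0" --pt "0 0 0.037 0.137 0 0 0" --pt "0 0 0.037 0.139 0 0 0" --pt "0 0 0.037 0.139 0 0 0"

```text
clock: 17.52
position: [0.6674, 0.0707, 0.0964]
ee_rot: [0.995, -0.102, 0.002, 0.001]
ft_force: [-4.4, -5.4, 13.7]
grip_width: -0.003
```

```bash
python3 - <<'E'
from h import *
st()
d={}
for n in("side","top"):
    im,dd=eyes.camera(n); u,v=proj(n,toW((0.03,0.1,.06))).astype(int)
    d[n]=cv2.resize(im[v-70:v+70,u-70:u+70],(400,400),interpolation=cv2.INTER_CUBIC)
cv2.imwrite("pics/lev.png",np.hstack([d["side"],d["top"]]))
E
```

```text
t 17.52 P [121.   50.2  96.4] z [ 0.003 -0.002 -1.   ] x [ 1.    -0.003  0.003] F [-4.4 -5.4 13.7] g -0.003 j [ 0.16  0.57 -0.46  1.46  0.27  1.17 -0.55]
```

View pics/lev.png

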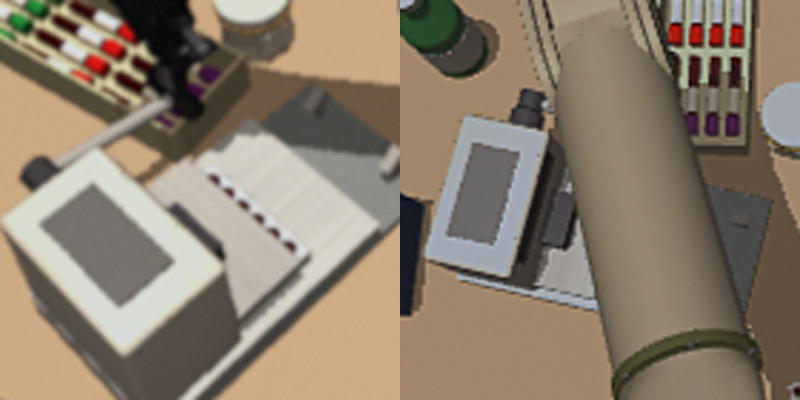

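Lever low, 14 N and rising above the 7 N spring force. I'll nudge 3 mm more to confirm the stop.

Emit:
servo_tool --pt "0 0 0 0.002 0 0 0" --pt "0 0 0 0.003 0 0 0" --pt "0 0 0 0.003 0 0 0" --pt "0 0 0 0.003 0 0 0"

```text
clock: 18.12
position: [0.6677, 0.0707, 0.0955]
ee_rot: [0.995, -0.102, 0.002, 0.001]
ft_force: [-12.1, -7.6, 29.8]
grip_width: 0.0
```

```bash
python3 - <<'E'
from h import *
st()
E
```

```text
t 18.12 P [121.3  50.3  95.5] z [ 0.005 -0.002 -1.   ] x [ 1.    -0.003  0.005] F [-12.1  -7.6  29.8] g 0.0 j [ 0.16  0.57 -0.46  1.46  0.27  1.17 -0.55]
```

Emit:
servo_tool --pt "0 0 0 -0.005 0 0 0" --pt "0 0 0.002 -0.024 0 0 0" --pt "0 0 0.001 -0.04 0 0 0" --pt "0 0 -0.001 -0.055 0 0 0" --pt "0 0 -0.005 -0.07 0 0 0" --pt "0 0 -0.01 -0.085 0 0 0" --pt "0 0 -0.016 -0.098 0 0 0" --pt "0 0 -0.024 -0.111 0 0 0" --pt "0 0 -0.034 -0.123 0 0 0" --pt "0 0 -0.036 -0.14 0 0 0" --pt "0 0 -0.02 -0.2 0 0 0" --pt "0 0 0.03 -0.24 0 0 0" --pt "0 0 0.09 -0.26 0 0 0" --pt "0 0 0.15 -0.26 0 0 0" --pt "0 0 0.2 -0.26 0 0 0" --pt "0 0 0.25 -0.26 0 0 0" --pt "0 0 0.3 -0.26 0 0 0" --pt "0 0 0.3 -0.26 0 0 0"

```text
clock: 20.38
position: [0.6043, -0.2269, 0.3511]
ee_rot: [0.994, -0.105, -0.001, 0.002]
ft_force: [0.4, 1.4, 0.1]
grip_width: 0.001
```

```bash
python3 - <<'E'
from h import *
st()
d={}
for n in("side","top"):
    im,dd=eyes.camera(n); u,v=proj(n,toW((0.03,0.1,.06))).astype(int)
    d[n]=cv2.resize(im[v-70:v+70,u-70:u+70],(400,400),interpolation=cv2.INTER_CUBIC)
    Q=toP(cloud(n,dd))*1000;m=(abs(Q[...,0]-120)<45)&(Q[...,2]>185)&(Q[...,2]<235)&(Q[...,1]>60)&(Q[...,1]<130);print(n,m.sum())
    if m.any(): print(np.percentile(Q[m],[2,50,98],axis=0).round())
    m=(Q[...,2]>43)&(Q[...,2]<52)&(abs(Q[...,0])<58)&(Q[...,1]>40)&(Q[...,1]<90);P=Q[m]
    print("edge",[(x,round(float(np.percentile(s[:,1],3)),1)) for x in(-50,-25,0,25,50) for s in [P[abs(P[:,0]-x)<8]] if len(s)])
    h=Q[(Q[...,2]>143)&(Q[...,2]<155)&(abs(Q[...,0])<70)&(Q[...,1]>140)&(Q[...,1]<250)];print("housing front",np.percentile(h[:,1],1))
    for t in((63,-238),(174,-90)):
        s=Q[(Q[...,2]>64)&(Q[...,2]<72)&(np.hypot(Q[...,0]-t[0],Q[...,1]-t[1])<55)]
        if len(s): print("tub",s.mean(0).round())
cv2.imwrite("pics/end.png",np.hstack([d["side"],d["top"]]))
E
```

```text
t 20.38 P [ 118.6 -254.   351.1] z [-0.001 -0.003 -1.   ] x [ 1.    -0.009 -0.001] F [0.4 1.4 0.1] g 0.001 j [ 0.55  0.38 -0.38  1.17  0.14  1.62 -0.01]
side 313
[[ 86.  84. 187.]
 [112.  99. 216.]
 [148. 123. 221.]]
edge [(-50, 67.7), (-25, 66.5), (0, 66.2), (25, 66.9), (50, 66.8)]
housing front 153.92042931904433
tub [  64. -236.   68.]
tub [173. -83.  68.]
top 203
[[ 86.  81. 189.]
 [116.  90. 216.]
 [151. 117. 223.]]
edge [(-50, 65.1), (-25, 64.3), (0, 64.6), (25, 65.4), (50, 64.8)]
housing front 150.69029632890653
tub [173. -88.  67.]
```

View pics/end.png

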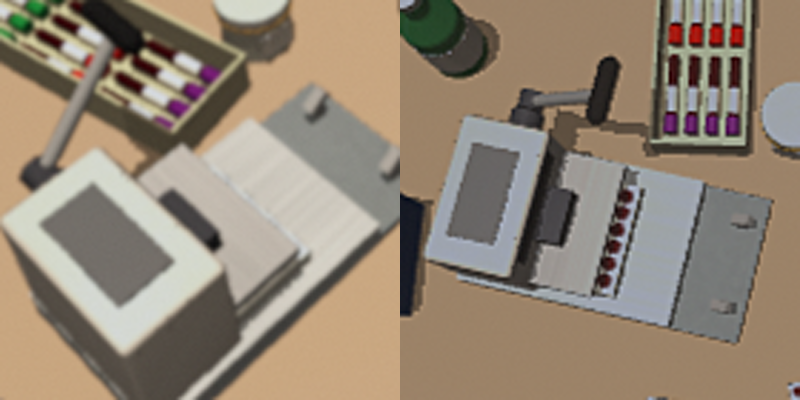

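```bash
python3 -c "
from workcell import ticket; print(ticket.hand_in())"
```

```text
the job is handed in; nothing more can be done
None
```

I finished the job and handed it in at about 20.5 s of the 61 s allowed; the hand-in gives no verdict.

- **Tipping:** I gripped the plate by its raised edge, turned it past upright over the step and let it drop onto the deck, wells up. While the fingers opened, the gripper read about 23 N, probably a finger brushing the press head. That is under the 40 N limit.
- **Sliding:** I pushed it along the deck with two fingers until it stopped against the housing at about 16 N. From the top camera, the plate's outer edge is 85–86 mm from the housing all along, which matches its 86 mm width, so it sits flush. The side camera gives about 87 mm, roughly 1 mm off, within camera accuracy.
- **Lever:** I pressed it down until it stopped moving and the vertical force rose from 14 to 30 N. I then followed it back up, and its grip reads the same position as before the press.
- **Tubs:** The front and far tubs read within a few mm of where they started. `tub_side` was not re-measured, but the arm worked well away from it after the first move. The gripper was clear of everything at hand-in.

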